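Set a cork-plugged jar lid to press under its weight

TASK

Set up the next jar lid for pressing on the round black rubber pad, building it from the bottom up: lay the dark wooden cap, hollow side up, wholly on the pad, then seat the small branded cork plug that lies loose on the bench fully down in its hollow (branded face up, as it lies), then lay the white press disc flat and centred on the plug, and last lower the steel weight gently, upright, onto the middle of the disc. Let go of everything, and leave the finished light-wood lid, the two plain cork blanks, the glass jar and the brass die where they are.

Things in the scene. Friction and masses are not known exactly. Their poses are not given: they have to be found in the camera images.
- press_pad: Target: round black rubber pad, 100 mm across, 6 mm thick, fixed to the table. Origin: centre of its underside, on the table (z 0); its top is 6 mm above. z up.
- cap: Dark brown wooden jar-lid cap, loose, round, 64 mm across, 16 mm high, lying hollow side up. Solid base 10 mm thick, 64 mm across; above it a rim 4 mm thick (59 mm across at its foot, 64 at its top edge) round a hollow 6 mm deep, 51 mm across at its floor, flaring to 56 at the mouth. Origin: centre of its underside; z up. About 45 g.
- plug: Small cork disc with a burnt dark-brown double ring and star on its top face, loose on the table (the stock in the tray is larger), 47 mm across (43 mm at the bevelled bottom edge) and 20 mm thick. Seated, its underside is 10 mm above the cap's and it stands 14 mm above the rim: hold it by its upper half. Origin: centre of its underside; z up. About 12 g.
- press_disc: Plain white plastic press disc, loose, 60 mm across, 12 mm thick. Origin: centre of its underside; z up. About 34 g.
- weight: Dark steel press weight, loose: a round body 50 mm across and 34 mm high, then a neck 16 mm across (height 37 to 44 mm), then a round knob 26 mm across from height 46 to its flat top at 60 mm. Lift it by the knob from above. Origin: centre of its underside; z up. 0.46 to 0.70 kg.
- finished_lid: Bystander, loose: finished lid in light wood, 64 mm across, wooden face with a burnt double ring up, 28 mm high (standing on its cork plug 47 mm across, 12 mm high). Origin: centre of its underside. Leave alone.
- blank_a: Bystander, loose: plain unbranded cork blank 66 mm across, 20 mm thick. Origin: centre of its underside. Leave alone.
- blank_b: Bystander, loose: a second, identical plain cork blank, 66 mm across, 20 mm thick. Origin: centre of its underside. Leave alone.
- jar: Bystander, loose: small open glass jar 60 mm across, 52 mm high. Origin: centre of its underside. Leave alone.
- brass_die: Bystander, loose: spare brass head for the branding iron, lying face down: a disc 48 mm across, 10 mm thick, with an upright stem 16 mm across, 32 mm high in all. Origin: centre of its underside. Leave alone.

How it is judged:
By the outcome, as a careful person would: the job done as asked, in the order asked, and still so for the second after the job is handed in, with the robot touching nothing.
It also fails if it takes over 112 s, if anything falls off the work surface, if the arm or the gripper's body presses on something with over 40 N, if the wrist force passes 120 N, or if a joint passes its speed limit or range.

ROBOT

A 6-joint arm with a two-finger parallel gripper is mounted at the origin on the work surface. World frame = base frame: x ahead of the robot, y to its left, z up, the work surface at z = 0. Lengths are in mm, angles in rad, forces in N, time in s.
With the tool pointing down it reaches from about 300 to 1000 mm from the base axis. Payload 5.1 kg.
Tool frame: the origin (TCP) lies at the very end of the fingers, on their centre line; the grasp point (between the pads) lies 19 mm behind it; z points along the fingers, y is the direction in which the jaws open and shut (so a half turn about z gives the same grasp; the last joint's range is limited). The gripper opens to 95 mm and grips with 3 to 60 N. Pads are 20 mm wide; open, the fingers measure 119 mm over their backs; the gripper's body (75 mm by 180 mm) begins 59 mm behind the grasp point.
Start: joints at [1.023, 0.124, 1.65, -0, 1.367, -0.083], TCP at [291.376, 581.02, 214.656] pointing down, gripper open.
Joint ranges: [-2.61, 2.61], [-1.02, 2.33], [0.03, 2.71], [-1.35, 4.49], [0.32, 2.68], [-2.91, 2.91]. Speed limits (rad/s): [2.57, 2.57, 3.14, 3.14, 3.14, 3.14].

INTERFACE

Orientations are given as a rotation vector (axis times angle).
In Python, from rig import env, vision gives the robot as it stands. The module is installed in compiled form; this text tells all that it offers.
- The arm moves only by the tool send_rows, never from a script. Its argument "increments" is a list of rows, each a list of 3 entries, a list of its own where there are three numbers: the opening in per cent of the stroke, from 0 (shut) to 100 (fully open), then the shift along the tool's x, y, z in mm, then the turn about the tool's z in degrees. A call has 1 to 20 rows; each row is the pose to reach, as a shift and turn from the pose commanded when the call began, along the tool's axes at that moment; what a row does not reach only later rows make up. A row lasts 1/10 s, in which the tool goes at most 50 mm and 8.59 degrees, less where a joint would pass 70% of its speed; a pose out of reach is approached as far as the arm can. A call with a gripper value outside its range is refused whole. The fingers move at their own pace and stop on an object; "grip_force" is the grip in N (left out, the last holds). Time passes only in rows, so rows that repeat a pose let the fingers close. It gives the time, the measured TCP pose, the force and the opening at its end, in the units of the state.
- env.read_state(): the state, without advancing time (a new reading comes with each control period).
- vision.grab_frame(name): name is "scene" or "top"; returns a dict with "image" (400x640x3 uint8, red, green, blue), "intrinsics" (3x3 intrinsics, pixels), "R" (3x3) and "t" (3): a world point X has camera coordinates R X + t. Camera axes: x right, y down, z forward; pixel columns grow to the right and rows downward; lengths in mm; the calibration is good to about 2 mm. A picture is of the moment at which its call begins. There is no depth.
- env.finish_job(): hands the job in, once; it reports no verdict.
The state is a dict: "clock": time; "joint_positions": joint angles; "dq": joint speeds; "tau": joint torques, N m; "ee_pos": TCP position; "orientation": TCP orientation; "contact_force": force on the tool from outside, world axes, zero at the start; "wrist_torque": the same for the moment, N m; "grip_width": finger opening in mm.
Only numpy, scipy, OpenCV 4.12 (cv2) and the standard library are available. Lean on these libraries where they do the work, as an engineer would, in place of code of your own. Each camera call takes 0.05 s, during which the arm holds its last target. There are 200 camera calls.

## Working session

There is one attempt and no reset: what is moved stays moved. The work goes in short steps, Python scripts to look and compute and a tool call to move; the robot and the scene stay as the last step left them, time stands still between calls to the robot, and variables do not carry over. Pictures are saved under pics/ and viewed, about 12 in all and at most 16, crops included, and the job is handed in when it is done.

Besides the shell and the picture viewer there is one more tool, called after ">>>" by a JSON object that holds its "method" and its "body". send_rows: Moves the arm, as the interface text tells. Its arguments: {"type":"object","properties":{"increments":{"type":"array"},"grip_force":{"type":"number"}},"required":["increments"]}

```bash
mkdir -p pics
cat > h.py <<'E'
import numpy as np, cv2
from rig import env, vision
def grab(n):
    f=vision.grab_frame(n); return f
def save(f,name): cv2.imwrite('pics/'+name+'.png',cv2.cvtColor(f['image'],cv2.COLOR_RGB2BGR))
def ray(f,u,v,z):
    K,R,t=map(np.array,(f['intrinsics'],f['R'],f['t'])); t=t.ravel()
    d=R.T@np.linalg.solve(K,[u,v,1.]); c=-R.T@t
    return c+d*(z-c[2])/d[2]
def proj(f,X):
    p=np.array(f['intrinsics'])@(np.array(f['R'])@np.array(X)+np.array(f['t']).ravel()); return p[:2]/p[2]
E
python3 - <<'E'
from h import *
for n in('top','scene'):
    f=grab(n); save(f,n+'0'); R=np.array(f['R']); print(n,-R.T@np.array(f['t']).ravel(),R.round(2).tolist(),np.array(f['intrinsics']).round(0).tolist())
print(env.read_state())
E
```

```text
top [435.70716361   2.83940075 771.14034262] [[-0.02, -1.0, -0.01], [-0.98, 0.02, -0.19], [0.19, 0.0, -0.98]] [[471.0, 0.0, 321.0], [0.0, 471.0, 203.0], [0.0, 0.0, 1.0]]
scene [1039.51120001 -180.7851056   633.47233035] [[0.35, 0.94, -0.01], [0.72, -0.28, -0.63], [-0.6, 0.21, -0.77]] [[499.0, 0.0, 328.0], [0.0, 499.0, 203.0], [0.0, 0.0, 1.0]]
{'clock': 0.1, 'joint_positions': array([ 1.02340572e+00,  1.24453487e-01,  1.65153393e+00, -1.58253797e-05,
        1.36751935e+00, -8.25878801e-02]), 'dq': array([-0.00019992, -0.0022308 , -0.00337693,  0.00111808,  0.00346557,
        0.00044304]), 'tau': array([ 7.22189798e-04, -4.18880939e+01, -3.61095893e+01,  7.76774297e-02,
        4.61427891e-02, -7.39593952e-05]), 'ee_pos': array([291.07660336, 580.52695015, 213.50325318]), 'orientation': array([-7.23417491e-01, -3.05657166e+00,  2.86576249e-03]), 'contact_force': array([ 0.02416719, -0.04798236, -0.15319097]), 'wrist_torque': array([-0.05192683,  0.03375282, -0.02454942]), 'grip_width': 95.03264344270376}
```

View pics/top0.png

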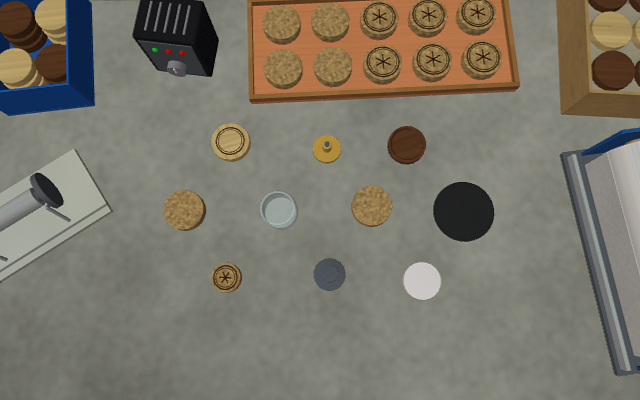

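View pics/scene0.png

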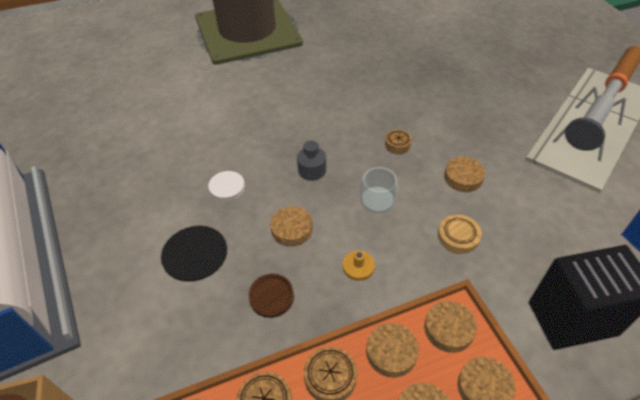

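The top view shows the plug at (226,277), weight at (329,274), disc at (422,281), pad at (463,211) and cap at (406,145). The bystanders are the lid at (231,142), die at (327,149), blanks at (185,210) and (371,206), and jar at (279,210). The scene view shows the plug at (398,141), weight at (312,160), disc at (226,184), pad at (194,252) and cap at (271,295). Next I measure each one in both views.

```bash
cat >> h.py <<'E'
def mask(f,kind):
    im=f['image']; hsv=cv2.cvtColor(im,cv2.COLOR_RGB2HSV); L=im.astype(int); m=L.max(2)
    if kind=='col': r=hsv[...,1]>85
    elif kind=='dark': r=(m<45)
    elif kind=='white': r=(L.min(2)>165)
    elif kind=='steel': r=(m<100)&(L[...,2]-L[...,0]>4)
    r=r.astype(np.uint8)
    return cv2.morphologyEx(cv2.morphologyEx(r,cv2.MORPH_CLOSE,np.ones((5,5))),cv2.MORPH_OPEN,np.ones((3,3)))
def blob(f,kind,seed,r=45):
    n,lab,st,ce=cv2.connectedComponentsWithStats(mask(f,kind))
    c=[i for i in range(1,n) if st[i,4]>80 and np.hypot(*(ce[i]-seed))<r]
    i=min(c,key=lambda i:np.hypot(*(ce[i]-seed))) if c else None
    if i is None: return None
    cn=max(cv2.findContours((lab==i).astype(np.uint8),0,1)[0],key=cv2.contourArea)
    h=cv2.convexHull(cn); M=cv2.moments(h); x,y,w,hh=cv2.boundingRect(h)
    return np.array([M['m10']/M['m00'],M['m01']/M['m00']]),(w,hh)
E
python3 - <<'E'
from h import *
T,S=grab('top'),grab('scene')
for n,k,a,b,z in [('pad','dark',(463,211),(194,252),6),('cap','col',(406,145),(271,295),8),('plug','col',(226,277),(398,141),10),('disc','white',(422,281),(226,184),6),('weight','steel',(329,274),(312,160),20),('blank_b','col',(371,206),(291,226),10),('die','col',(327,149),(359,264),6),('lid','col',(231,142),(460,233),14),('blank_a','col',(185,210),(465,173),10)]:
    for nm,f,s in(('t',T,a),('s',S,b)):
        r=blob(f,k,s,12); 
        print(n,nm,None if r is None else (r[0].round(1),r[1],ray(f,*r[0],z)[:2].round(1)))
print('jar',ray(T,279,210,26),ray(S,379,190,26))
E
```

```text
pad t (array([463.4, 211.2]), (60, 59), array([ 566.5, -229. ]))
pad s (array([193.8, 253.3]), (63, 54), array([ 572. , -230.8]))
cap t (array([406.4, 144.6]), (38, 38), array([ 682.3, -141.1]))
cap s (array([270.8, 294.9]), (45, 43), array([ 682.7, -142. ]))
plug t (array([225.8, 277.4]), (31, 30), array([466.5, 159.8]))
plug s (array([397.8, 141. ]), (27, 25), array([465.6, 159.4]))
disc t (array([421.8, 280.5]), (37, 38), array([ 455.3, -153.8]))
disc s (array([226. , 183.7]), (35, 26), array([ 451.3, -153.3]))
weight t (array([328.9, 274.2]), (31, 32), array([467.8,  -5.2]))
weight s (array([315. , 170.4]), (18, 14), array([489. ,  -6.6]))
blank_b t (array([371.3, 205.9]), (40, 41), array([578. , -77.6]))
blank_b s (array([291.2, 225.5]), (43, 40), array([577.8, -77.9]))
die t (array([326.4, 148.6]), (28, 28), array([679. ,  -5.9]))
die s (array([358.2, 264.9]), (33, 31), array([679.7,  -7. ]))
lid t (array([230.5, 142. ]), (38, 39), array([691.6, 155.3]))
lid s (array([459.2, 233.4]), (44, 40), array([687. , 156.5]))
blank_a t (array([184.2, 210. ]), (42, 41), array([577.6, 230.5]))
blank_a s (array([464.2, 173.5]), (40, 36), array([578. , 229.7]))
jar [571.3507874   72.83876099  26.        ] [572.27839315  73.32902464  26.        ]
```

```bash
cat >> h.py <<'E'
from scipy.spatial.transform import Rotation as Ro
def go(X,note=''):
    s=env.read_state(); R=Ro.from_rotvec(s['orientation']).as_matrix()
    print(note,'shift',(R.T@(np.array(X,float)-s['ee_pos'])).round(1),'yaw of tool y',np.degrees(np.arctan2(R[1,1],R[0,1])).round(2),'tcp',s['ee_pos'].round(1),'w',round(s['grip_width'],1),'F',s['contact_force'].round(1),'t',round(s['clock'],2))
E
python3 -c "
from h import *
go([682.5,-141.5,100])"
```

```text
shift [-673.5 -470.1  114.4] yaw of tool y 63.37 tcp [291.1 580.7 213.9] w 95.4 F [0.2 0.2 0.2] t 0.2
```

>>> {"method": "send_rows", "body": {"increments": [[100,[-20,-14,0],-1],[100,[-55,-38,0],-3],[100,[-92,-64,0],-5],[100,[-130,-91,0],-7],[100,[-168,-117,0],-9],[100,[-206,-144,0],-11],[100,[-244,-170,0],-13],[100,[-282,-197,10],-15],[100,[-320,-223,20],-17],[100,[-358,-250,30],-19],[100,[-396,-276,40],-21],[100,[-434,-303,50],-23],[100,[-472,-329,60],-25],[100,[-510,-356,70],-26.6],[100,[-548,-382,80],-26.6],[100,[-586,-409,90],-26.6],[100,[-620,-433,100],-26.6],[100,[-648,-452,110],-26.6],[100,[-666,-465,114],-26.6],[100,[-673.5,-470,114],-26.6]]}}

```text
clock: 2.2
ee_pos: [682.6, -142.9, 99.1]
orientation: [-0.004, -3.139, -0.001]
contact_force: [0.1, -0.4, -0.7]
grip_width: 94.7
```

>>> {"method": "send_rows", "body": {"increments": [[100,[0,0,0],0],[100,[0,0,0],0],[100,[0,0,0],0]]}}

```text
clock: 2.5
ee_pos: [682.6, -139.7, 101.2]
orientation: [-0.001, 3.141, 0.0]
contact_force: [-0.4, 0.8, 0.7]
grip_width: 95.2
```

```bash
python3 -c "
from h import *
go([682.5,-141.5,3])
f=grab('top');s=grab('scene')
a=np.hstack([f['image'][60:260,300:500],s['image'][180:380,160:360]])
cv2.imwrite('pics/cap1.png',cv2.resize(a,(800,400))[...,::-1])"
```

```text
shift [ 0.1 -1.8 98.2] yaw of tool y 90.04 tcp [ 682.6 -139.7  101.2] w 95.2 F [-0.4  0.8  0.7] t 2.5
```

View pics/cap1.png

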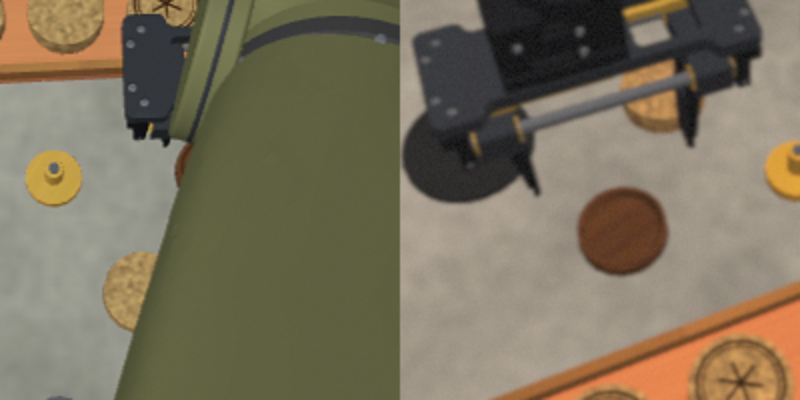

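The gripper hangs open above the cap. In the scene crop the fingers straddle the cap at about (622,230), with the die and blank_b clear of them. I'll lower now.

>>> {"method": "send_rows", "body": {"increments": [[100,[0,-0.5,15],0],[100,[0,-1,40],0],[100,[0,-1,65],0],[100,[0,-1,82],0],[100,[0,-1,92],0],[100,[0,-1,96],0],[100,[0,-1,97],0],[100,[0,-1,97],0]]}}

```text
clock: 3.4
ee_pos: [683.6, -142.2, 4.7]
orientation: [0.001, 3.14, -0.001]
contact_force: [0.4, -1.6, 0.3]
grip_width: 95.1
```

>>> {"method": "send_rows", "body": {"increments": [[60,[0,0,0],0],[50,[0,0,0],0],[50,[0,0,0],0],[50,[0,0,0],0],[50,[0,0,0],0],[50,[0,0,0],0],[50,[0,0,0],0],[50,[0,0,0],0],[50,[0,0,0],0],[50,[0,0,0],0],[50,[0,0,0],0],[50,[0,0,0],0]], "grip_force": 15}}

```text
clock: 4.6
ee_pos: [682.8, -142.0, 3.8]
orientation: [0.001, 3.141, -0.0]
contact_force: [-0.3, 0.7, 3.1]
grip_width: 63.1
```

>>> {"method": "send_rows", "body": {"increments": [[50,[0,0,-2],0],[50,[0,0,-8],0],[50,[0,0,-20],0],[50,[0,0,-34],0],[50,[0,0,-45],0],[50,[0,0,-50],0],[50,[5,-4,-50],0],[50,[20,-16,-50],0],[50,[42,-32,-50],0],[50,[64,-50,-50],0],[50,[86,-67,-50],0],[50,[102,-79,-50],0],[50,[111,-86,-50],0],[50,[113.5,-88,-50],0],[50,[113.5,-88,-50],0],[50,[113.5,-88,-50],0]]}}

```text
clock: 6.2
ee_pos: [569.9, -229.6, 53.8]
orientation: [-0.0, 3.141, 0.0]
contact_force: [-0.3, 0.0, -0.7]
grip_width: 63.4
```

```bash
python3 -c "
from h import *
go([569,-230,10])
s=grab('scene');f=grab('top')
a=np.hstack([f['image'][110:310,360:560],s['image'][130:330,100:300]])
cv2.imwrite('pics/cap2.png',cv2.resize(a,(800,400))[...,::-1])"
```

```text
shift [ 0.9 -0.4 43.8] yaw of tool y 90.0 tcp [ 569.9 -229.6   53.8] w 63.4 F [-0.3  0.  -0.7] t 6.2
```

View pics/cap2.png

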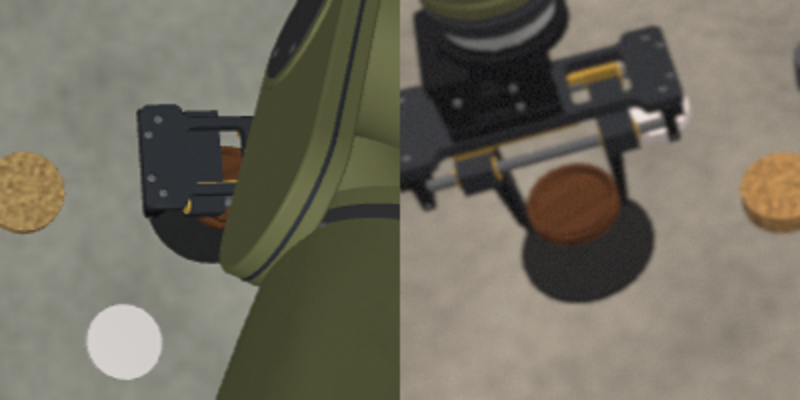

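The cap is held level above the pad, at (572,203) over the pad at (588,250) in the scene crop.

>>> {"method": "send_rows", "body": {"increments": [[50,[0,0,8],0],[50,[0,0,22],0],[50,[0,0,34],0],[50,[0,0,40],0],[50,[0,0,42],0],[50,[0,0,43],0],[50,[0,0,43.5],0],[50,[0,0,44],0],[50,[0,0,44],0],[50,[0,0,44],0]]}}

```text
clock: 7.3
ee_pos: [569.4, -230.0, 10.0]
orientation: [0.001, 3.141, -0.0]
contact_force: [0.6, 0.5, -1.2]
grip_width: 63.5
```

>>> {"method": "send_rows", "body": {"increments": [[72,[0,0,0],0],[80,[0,0,0],0],[88,[0,0,0],0],[95,[0,0,0],0],[95,[0,0,0],0],[95,[0,0,0],0],[95,[0,0,-10],0],[95,[0,0,-35],0],[95,[0,0,-65],0],[95,[0,0,-80],0],[95,[0,0,-80],0]]}}

```text
clock: 8.4
ee_pos: [571.3, -231.0, 93.4]
orientation: [0.001, 3.136, -0.005]
contact_force: [-0.1, -1.4, -0.2]
grip_width: 90.4
```

```bash
python3 -c "
from h import *
go([466,159.6,90])"
```

```text
shift [105.5 390.6   1.7] yaw of tool y 89.97 tcp [ 571.3 -231.    93.4] w 90.4 F [-0.1 -1.4 -0.2] t 8.4
```

>>> {"method": "send_rows", "body": {"increments": [[95,[4,15,0],0],[95,[12,45,0],0],[95,[23,85,0],0],[95,[35,130,0],0],[95,[47,175,0],0],[95,[59,220,0],0],[95,[71,265,0],0],[95,[82,308,0],0],[95,[92,346,0],0],[95,[99,373,0],0],[95,[103,386,0],0],[95,[104,390,0],0],[95,[104,390,0],0],[95,[104,390,0],0],[95,[104,390,0],0]]}}

```text
clock: 9.9
ee_pos: [465.7, 159.1, 89.5]
orientation: [-0.003, -3.141, 0.0]
contact_force: [0.2, 0.3, 0.2]
grip_width: 90.1
```

```bash
python3 -c "
from h import *
f=grab('top');s=grab('scene')
r=blob(s,'col',(194,248),25);print('cap',r[1],ray(s,*r[0],14)[:2])
r=blob(f,'col',(463,211),12);print('cap',r[1],ray(f,*r[0],14)[:2])
r=blob(f,'dark',(463,211),20);print('pad',r[1],ray(f,*r[0],6)[:2])
r=blob(s,'dark',(194,253),20);print('pad',r and ( r[1],ray(s,*r[0],6)[:2]))
go([466,159.6,11])
a=np.hstack([f['image'][110:310,360:560],s['image'][50:250,300:500]])
cv2.imwrite('pics/plug1.png',cv2.resize(a,(800,400))[...,::-1])"
```

```text
cap (46, 42) [ 568.88122054 -230.23680811]
cap (41, 39) [ 568.72097145 -229.45382148]
pad (60, 59) [ 566.6360834  -229.14728406]
pad ((64, 53), array([ 574.90794284, -230.69213246]))
 shift [-0.3  0.3 78.7] yaw of tool y 89.88 tcp [465.7 159.3  89.7] w 90.4 F [ 0.4 -0.3 -0.5] t 10.0
```

View pics/plug1.png

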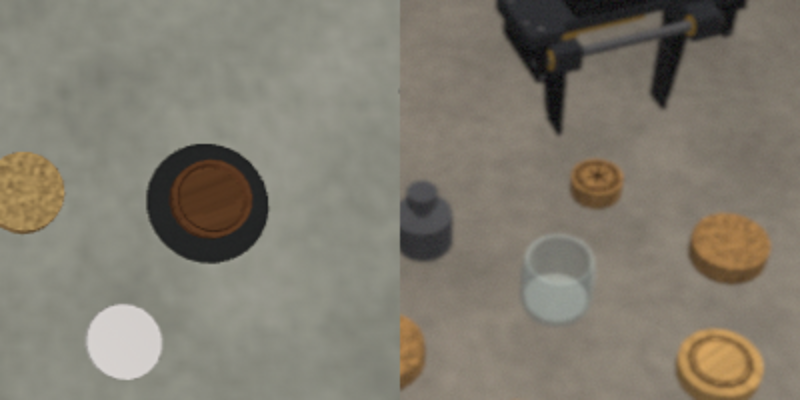

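The cap at (212,198) lies wholly inside the pad at (207,203) in the top crop. The plug at (597,182) in the scene crop sits between the open fingers.

>>> {"method": "send_rows", "body": {"increments": [[95,[0,0,12],0],[95,[0,0,34],0],[95,[0,0,56],0],[95,[0,0,70],0],[95,[0,0,77],0],[95,[0,0,78.5],0],[80,[0,0,78.5],0],[60,[0,0,78.5],0],[45,[0,0,78.5],0],[35,[0,0,78.5],0],[35,[0,0,78.5],0],[35,[0,0,78.5],0],[35,[0,0,78.5],0],[35,[0,0,78.5],0],[35,[0,0,78.5],0],[35,[0,0,78.5],0],[35,[0,0,78.5],0],[35,[0,0,78.5],0]], "grip_force": 10}}

```text
clock: 11.8
ee_pos: [465.5, 160.1, 11.3]
orientation: [0.001, 3.141, 0.0]
contact_force: [-1.2, -1.0, 3.2]
grip_width: 45.5
```

```bash
python3 -c "
from h import *
go([568.8,-229.8,100])"
```

```text
shift [-103.5 -389.9  -88.6] yaw of tool y 89.97 tcp [465.5 160.1  11.3] w 45.5 F [-1.2 -1.   3.2] t 11.8
```

>>> {"method": "send_rows", "body": {"increments": [[35,[0,0,-3],0],[35,[0,0,-12],0],[35,[0,0,-30],0],[35,[0,0,-55],0],[35,[-3,-10,-75],0],[35,[-9,-35,-86],0],[35,[-19,-70,-89],0],[35,[-30,-112,-89],0],[35,[-41,-155,-89],0],[35,[-53,-198,-89],0],[35,[-64,-241,-89],0],[35,[-75,-284,-89],0],[35,[-86,-324,-89],0],[35,[-94,-354,-89],0],[35,[-100,-375,-89],0],[35,[-102.5,-386,-89],0],[35,[-103.3,-389.5,-89],0],[35,[-103.3,-389.5,-89],0],[35,[-103.3,-389.5,-89],0],[35,[-103.3,-389.5,-89],0]]}}

```text
clock: 13.8
ee_pos: [568.4, -228.3, 100.1]
orientation: [0.001, -3.141, -0.0]
contact_force: [0.3, -0.5, 0.0]
grip_width: 46.0
```

>>> {"method": "send_rows", "body": {"increments": [[35,[0,0,5],0],[35,[0,0,18],0],[35,[0,0,30],0],[35,[0,0,36],0],[35,[0,0,38],0],[35,[0,0,38],0],[35,[0,0,38],0]]}}

```text
clock: 14.5
ee_pos: [568.8, -229.6, 62.4]
orientation: [0.001, 3.141, -0.0]
contact_force: [-0.2, -0.3, 0.2]
grip_width: 45.8
```

```bash
python3 -c "
from h import *
go([568.8,-229.8,27.3])
s=grab('scene');f=grab('top')
a=np.hstack([f['image'][110:310,360:560],s['image'][130:330,100:300]])
cv2.imwrite('pics/plug2.png',cv2.resize(a,(800,400))[...,::-1])"
```

```text
shift [-0.  -0.2 35.1] yaw of tool y 89.97 tcp [ 568.8 -229.6   62.4] w 45.8 F [-0.2 -0.3  0.2] t 14.5
```

View pics/plug2.png

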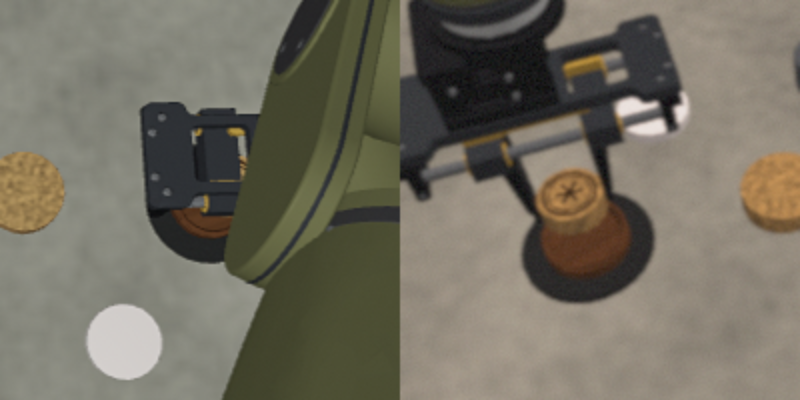

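The plug is held level with its brand up at (570,193) in the scene crop, above the cap at (585,238). I'll lower it.

>>> {"method": "send_rows", "body": {"increments": [[35,[0,0,8],0],[35,[0,0,18],0],[35,[0,0,25],0],[35,[0,0,28],0],[35,[0,0,30],0],[35,[0,0,32],0],[35,[0,0,33],0],[35,[0,0,34],0],[35,[0,0,35],0],[35,[0,0,35.5],0],[35,[0,0,35.5],0],[35,[0,0,35.5],0]]}}

```text
clock: 15.8
ee_pos: [568.7, -229.5, 27.3]
orientation: [0.001, 3.141, -0.0]
contact_force: [-1.4, 0.6, 3.8]
grip_width: 45.9
```

```bash
python3 -c "
from h import *
go([568.8,-229.8,27.3])"
```

```text
shift [-0.1 -0.3  0. ] yaw of tool y 89.97 tcp [ 568.7 -229.5   27.3] w 45.9 F [-1.4  0.6  3.8] t 15.8
```

>>> {"method": "send_rows", "body": {"increments": [[54,[0,0,0],0],[60,[0,0,0],0],[66,[0,0,0],0],[72,[0,0,0],0],[80,[0,0,0],0],[80,[0,0,0],0],[80,[0,0,-8],0],[80,[0,0,-30],0],[80,[0,0,-60],0],[80,[0,0,-85],0],[90,[0,20,-95],0],[90,[0,60,-95],0],[90,[0,100,-95],0],[90,[0,140,-95],0],[90,[0,170,-95],0],[90,[0,190,-95],0],[90,[0,200,-95],0],[90,[0,200,-95],0],[90,[0,200,-95],0]]}}

```text
clock: 17.7
ee_pos: [568.5, -29.6, 121.5]
orientation: [-0.001, -3.141, 0.001]
contact_force: [0.2, -0.1, -1.3]
grip_width: 85.6
```

```bash
python3 -c "
from h import *
f=grab('top');s=grab('scene')
for n,g,c in(('top',f,(422,281)),('scene',s,(226,184))):
  G=g['image'].min(2)
  for th in(140,165,185):
    m=(G>th).astype(np.uint8);k,l=cv2.connectedComponents(m);p=np.argwhere(l==l[c[1],c[0]])
    q=p.mean(0)[::-1];print(n,th,len(p),q.round(1),ray(g,*q,6)[:2].round(1),ray(g,*q,12)[:2].round(1))
for n,g,c in(('top',f,(463,211)),('scene',s,(194,240))):
  r=blob(g,'col',c,25); print(n,r, ray(g,*r[0],14)[:2])
go([453.5,-153.5,100])
a=np.hstack([cv2.resize(f['image'][180:250,430:500],(400,400)),cv2.resize(s['image'][210:280,160:230],(400,400))])
cv2.imwrite('pics/plug3.png',a[...,::-1])"
```

```text
top 140 183939 [312.5 206.4] [579.9  19.3] [578.8  19.2]
top 165 247080 [322.7 199.1] [591.8   2.1] [590.5   2.1]
top 185 254661 [318.3 199.6] [591.2   9.4] [589.9   9.3]
scene 140 850 [226.3 184. ] [ 452.1 -152.9] [ 457.8 -153.2]
scene 165 761 [225.9 183.8] [ 451.5 -153.5] [ 457.1 -153.7]
scene 185 712 [226.  183.7] [ 451.3 -153.2] [ 457.  -153.5]
top (array([459.84376185, 214.12229807]), (49, 53)) [ 560.49905221 -220.45966077]
scene (array([192.57102814, 248.16661061]), (46, 43)) [ 568.17372189 -230.15573582]
 shift [ 114.9 -123.4   21.7] yaw of tool y 89.91 tcp [568.6 -30.3 121.6] w 85.7 F [ 0.7 -0.1  0.3] t 17.8
```

View pics/plug3.png

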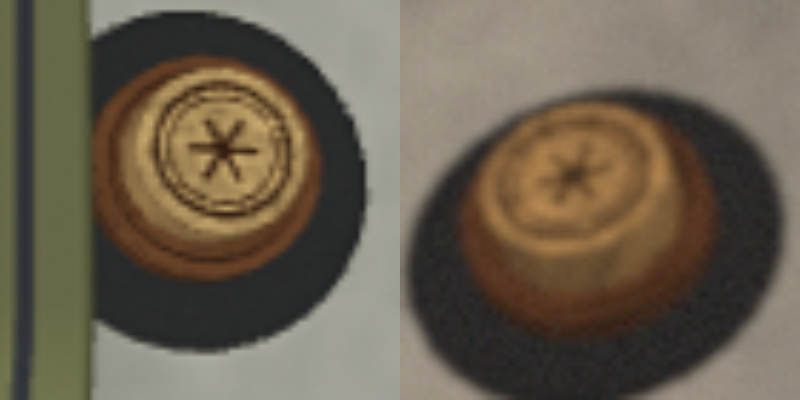

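The plug sits level in the cap. Its star is at (223,150) in the top crop and (576,175) in the scene crop, with an even ring of cap around it. I'll check its position at z=36.

```bash
python3 -c "
from h import *
f=grab('top');s=grab('scene')
print(ray(f,469.0,206.25,36),ray(s,190.8,240.6,36)); go([455,-153.6,60])"
```

```text
[ 569.20619123 -229.41138831   36.        ] [ 570.61770813 -228.32109844   36.        ]
 shift [ 113.4 -123.5   61.6] yaw of tool y 89.89 tcp [568.6 -30.4 121.6] w 85.8 F [0.1 0.7 0. ] t 17.9
```

>>> {"method": "send_rows", "body": {"increments": [[95,[8,-9,0],0],[95,[28,-30,5],0],[95,[55,-60,20],0],[95,[82,-90,40],0],[95,[102,-111,55],0],[95,[111,-121,61],0],[95,[113.4,-123.4,62],0],[95,[113.4,-123.4,62],0],[95,[113.4,-123.4,75],0],[95,[113.4,-123.4,95],0],[95,[113.4,-123.4,110],0],[95,[113.4,-123.4,117],0],[95,[113.4,-123.4,118.5],0],[95,[113.4,-123.4,118.5],0],[95,[113.4,-123.4,118.5],0]]}}

```text
clock: 19.4
ee_pos: [456.0, -152.9, 4.0]
orientation: [0.0, 3.14, -0.001]
contact_force: [0.2, -0.4, 0.7]
grip_width: 90.5
```

>>> {"method": "send_rows", "body": {"increments": [[80,[0,0,0],0],[65,[0,0,0],0],[50,[0,0,0],0],[50,[0,0,0],0],[50,[0,0,0],0],[50,[0,0,0],0],[50,[0,0,0],0],[50,[0,0,0],0],[50,[0,0,0],0],[50,[0,0,0],0],[50,[0,0,0],0]], "grip_force": 15}}

```text
clock: 20.5
ee_pos: [455.2, -152.9, 3.3]
orientation: [0.001, 3.141, -0.0]
contact_force: [-0.8, 0.4, 2.1]
grip_width: 59.1
```

```bash
python3 -c "
from h import *
go([569.3,-229.4,80])"
```

```text
shift [-114.1  -76.5  -76.7] yaw of tool y 89.97 tcp [ 455.2 -152.9    3.3] w 59.1 F [-0.8  0.4  2.1] t 20.5
```

>>> {"method": "send_rows", "body": {"increments": [[50,[0,0,-3],0],[50,[0,0,-12],0],[50,[0,0,-30],0],[50,[0,0,-52],0],[50,[0,0,-70],0],[50,[0,0,-77],0],[50,[-6,-4,-77],0],[50,[-20,-13,-77],0],[50,[-40,-27,-77],0],[50,[-62,-42,-77],0],[50,[-84,-57,-77],0],[50,[-101,-68,-77],0],[50,[-110,-74,-77],0],[50,[-114,-76.5,-77],0],[50,[-114,-76.5,-77],0],[50,[-114,-76.5,-77],0],[50,[-114,-76.5,-77],0]]}}

```text
clock: 22.2
ee_pos: [568.4, -228.9, 80.0]
orientation: [-0.001, -3.141, -0.0]
contact_force: [0.1, 0.3, 0.2]
grip_width: 59.7
```

```bash
python3 -c "
from h import *
s=grab('scene');go([569.3,-229.4,39.3])
a=cv2.resize(s['image'][130:330,100:300],(600,600))
cv2.imwrite('pics/disc2.png',a[...,::-1])"
```

```text
shift [-0.7 -0.5 40.8] yaw of tool y 89.98 tcp [ 568.6 -228.9   80.1] w 59.4 F [ 0.4 -0.8 -1. ] t 22.25
```

View pics/disc2.png

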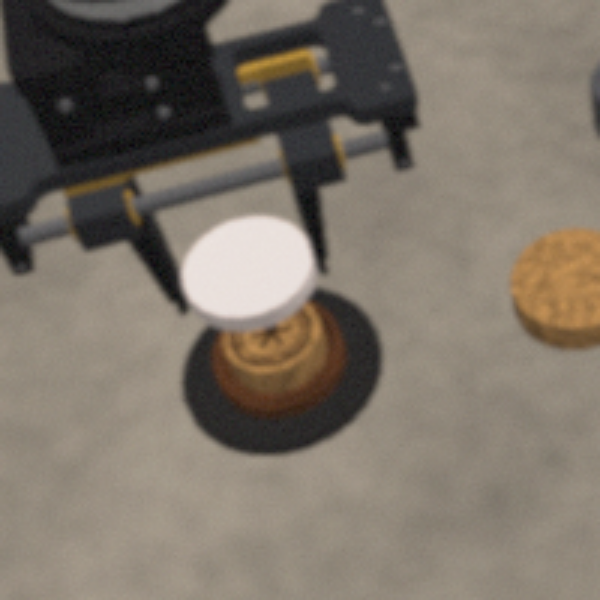

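The disc is held level at (247,268), with the plug's star at (275,333) below it. I'll check the held disc centre.

```bash
python3 -c "
from h import *
s=grab('scene')
m=(s['image'].min(2)>165).astype(np.uint8);k,l=cv2.connectedComponents(m);i=l[219,182];p=np.argwhere(l==i).mean(0)[::-1]
print(p,(l==i).sum(),ray(s,*p,88.7),ray(s,*p,83));go([569.3,-229.4,39.3])"
```

```text
[181.98547009 218.58461538] 1170 [ 570.40740495 -228.65810611   88.7       ] [ 565.49913138 -229.15900545   83.        ]
 shift [-0.6 -0.4 41. ] yaw of tool y 89.98 tcp [ 568.7 -229.    80.3] w 59.6 F [-0.1 -0.2 -0.1] t 22.3
```

Scene gave the plug star as (570.6,-228.3), and the disc reads (570.4,-228.7), so they are concentric. Lowering now.

>>> {"method": "send_rows", "body": {"increments": [[50,[-0.5,-0.3,6],0],[50,[-0.5,-0.3,18],0],[50,[-0.5,-0.3,29],0],[50,[-0.5,-0.3,35],0],[50,[-0.5,-0.3,37],0],[50,[-0.5,-0.3,38],0],[50,[-0.5,-0.3,39],0],[50,[-0.5,-0.3,40],0],[50,[-0.5,-0.3,40.8],0],[50,[-0.5,-0.3,40.8],0],[50,[-0.5,-0.3,40.8],0]]}}

```text
clock: 23.4
ee_pos: [569.7, -229.7, 39.6]
orientation: [0.001, 3.141, -0.0]
contact_force: [-1.0, 0.1, -0.8]
grip_width: 59.4
```

```bash
python3 -c "
from h import *
go([569.3,-229.4,39.3])"
```

```text
shift [0.4 0.3 0.3] yaw of tool y 89.97 tcp [ 569.7 -229.7   39.6] w 59.4 F [-1.   0.1 -0.8] t 23.4
```

Force is about zero so I go 0.5 mm lower, then release slowly and retreat towards the weight.

>>> {"method": "send_rows", "body": {"increments": [[50,[0,0,0.5],0],[50,[0,0,0.5],0],[50,[0,0,0.5],0],[65,[0,0,0.5],0],[68,[0,0,0.5],0],[74,[0,0,0.5],0],[82,[0,0,0.5],0],[90,[0,0,0.5],0],[90,[0,0,0.5],0],[90,[0,0,-8],0],[90,[0,0,-30],0],[90,[0,0,-60],0],[90,[0,0,-85],0],[90,[0,0,-95],0],[90,[0,0,-95],0]]}}

```text
clock: 24.9
ee_pos: [570.8, -230.2, 136.8]
orientation: [0.001, 3.138, -0.003]
contact_force: [0.9, 0.2, 0.1]
grip_width: 85.6
```

>>> {"method": "send_rows", "body": {"increments": [[70,[4,20,0],0],[70,[10,60,0],0],[70,[20,105,0],0],[70,[35,150,0],0],[70,[50,185,0],0],[70,[70,205,0],0],[70,[90,218,0],0],[70,[99,223,0],0],[70,[102,224.5,0],0],[70,[102,224.5,0],0],[70,[102,224.5,0],0],[70,[102,224.5,0],0]]}}

```text
clock: 26.1
ee_pos: [468.3, -5.7, 134.4]
orientation: [0.002, 3.142, -0.0]
contact_force: [-0.0, 0.8, 1.0]
grip_width: 66.6
```

```bash
python3 -c "
from h import *
f=grab('top');s=grab('scene')
go([467.8,-5.1,100])
a=np.hstack([cv2.resize(f['image'][170:250,420:500],(400,400)),cv2.resize(s['image'][110:280,155:325],(400,400))])
cv2.imwrite('pics/disc3.png',a[...,::-1])
for n,g,c in(('top',f,(470,204)),('scene',s,(190,235))):
  m=(g['image'].min(2)>165).astype(np.uint8);k,l=cv2.connectedComponents(m);p=np.argwhere(l==l[c[1],c[0]])
  q=p.mean(0)[::-1];print(n,len(p),q,ray(g,*q,48)[:2])
"
```

```text
shift [ 0.4  0.4 34.4] yaw of tool y 89.93 tcp [468.2  -5.5 134.4] w 66.3 F [-0.7 -0.3  0.2] t 26.2
top 1111 [470.38253825 204.56075608] [ 569.65929939 -227.98557475]
scene 1054 [188.22770398 236.55313093] [ 571.56147691 -229.52706248]
```

View pics/disc3.png

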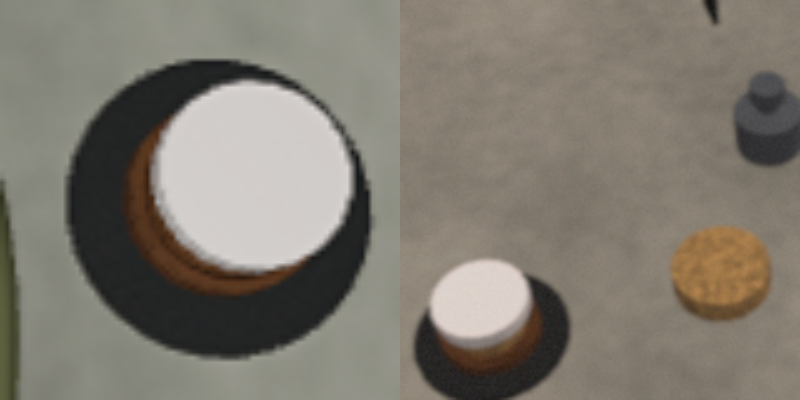

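The disc lies flat and centred on the plug, at (252,175) in the top crop and (480,300) in the scene crop. The weight's knob at (768,90) in the scene crop is clear of the fingers.

```bash
python3 -c "
from h import *
s=grab('scene')
print(ray(s,311.2,148.2,53),ray(s,311.2,146.3,60)); go([467.8,-5.1,38])"
```

```text
[468.88771463  -5.0589113   53.        ] [471.56860315  -5.71167132  60.        ]
 shift [ 0.3  0.4 96.3] yaw of tool y 89.93 tcp [468.1  -5.5 134.3] w 66.6 F [ 0.5  0.4 -0.2] t 26.25
```

>>> {"method": "send_rows", "body": {"increments": [[70,[0,0.3,12],0],[70,[0,0.3,38],0],[70,[0,0.3,64],0],[70,[0,0.3,84],0],[70,[0,0.3,94],0],[70,[0,0.3,96],0],[70,[0,0.3,96],0],[50,[0,0.3,96],0],[35,[0,0.3,96],0],[20,[0,0.3,96],0],[10,[0,0.3,96],0],[10,[0,0.3,96],0],[10,[0,0.3,96],0],[10,[0,0.3,96],0],[10,[0,0.3,96],0],[10,[0,0.3,96],0],[10,[0,0.3,96],0],[10,[0,0.3,96],0]], "grip_force": 35}}

```text
clock: 28.05
ee_pos: [468.0, -5.3, 38.7]
orientation: [0.001, 3.141, -0.002]
contact_force: [-0.7, -4.8, 3.1]
grip_width: 24.8
```

>>> {"method": "send_rows", "body": {"increments": [[10,[0,0,0],0],[10,[0,0,0],0],[10,[0,0,-1],0],[10,[0,0,-4],0],[10,[0,0,-8],0],[10,[0,0,-10],0],[10,[0,0,-10],0],[10,[0,0,-10],0]]}}

```text
clock: 28.85
ee_pos: [467.5, -4.6, 48.2]
orientation: [-0.001, -3.141, -0.0]
contact_force: [-0.3, -0.7, -6.5]
grip_width: 24.6
```

```bash
python3 -c "
from h import *
go([570,-229,126])"
```

```text
shift [-102.6 -224.3  -77.9] yaw of tool y 89.97 tcp [467.5  -4.6  48.2] w 24.6 F [-0.3 -0.7 -6.5] t 28.85
```

>>> {"method": "send_rows", "body": {"increments": [[10,[0,0,-6],0],[10,[0,0,-20],0],[10,[0,0,-40],0],[10,[0,0,-60],0],[10,[0,0,-73],0],[10,[0,0,-78],0],[10,[-3,-6,-78],0],[10,[-10,-22,-78],0],[10,[-21,-46,-78],0],[10,[-34,-74,-78],0],[10,[-47,-103,-78],0],[10,[-60,-132,-78],0],[10,[-73,-160,-78],0],[10,[-85,-185,-78],0],[10,[-94,-205,-78],0],[10,[-99.5,-218,-78],0],[10,[-102,-223,-78],0],[10,[-102.5,-224.3,-78],0],[10,[-102.5,-224.3,-78],0],[10,[-102.5,-224.3,-78],0]]}}

```text
clock: 30.85
ee_pos: [569.8, -228.2, 126.1]
orientation: [0.0, -3.141, -0.001]
contact_force: [0.3, 0.6, -8.0]
grip_width: 24.7
```

>>> {"method": "send_rows", "body": {"increments": [[10,[0,0,0],0],[10,[0,0,4],0],[10,[0,0,12],0],[10,[0,0,20],0],[10,[0,0,24],0],[10,[0,0,25],0],[10,[0,0,25],0],[10,[0,0,25],0]]}}

```text
clock: 31.65
ee_pos: [570.4, -229.3, 101.7]
orientation: [0.001, 3.141, -0.0]
contact_force: [-0.2, 0.7, -6.0]
grip_width: 24.9
```

```bash
python3 -c "
from h import *
s=grab('scene');f=grab('top');go([570,-229,86.2])
a=cv2.resize(s['image'][130:330,100:300],(600,600))
cv2.imwrite('pics/w2.png',a[...,::-1])"
```

```text
shift [ 0.4  0.4 15.7] yaw of tool y 89.97 tcp [ 570.4 -229.3  101.9] w 24.7 F [-0.   0.1 -7.3] t 31.75
```

View pics/w2.png

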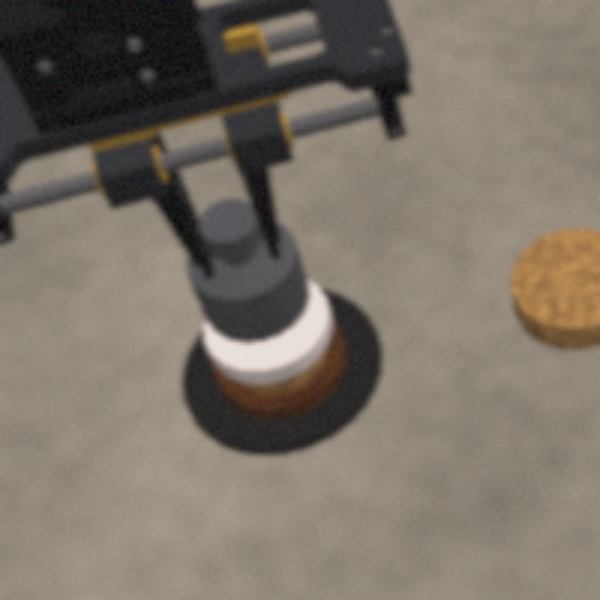

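The weight hangs upright at (248,270), over the disc at (268,330). I'll lower it gently.

>>> {"method": "send_rows", "body": {"increments": [[10,[0.3,0.3,2],0],[10,[0.3,0.3,5],0],[10,[0.3,0.3,8],0],[10,[0.3,0.3,10.5],0],[10,[0.3,0.3,12],0],[10,[0.3,0.3,13],0],[10,[0.3,0.3,13.5],0],[10,[0.3,0.3,14],0],[10,[0.3,0.3,14.5],0],[10,[0.3,0.3,14.5],0],[10,[0.3,0.3,14.5],0]]}}

```text
clock: 32.85
ee_pos: [569.8, -228.9, 86.9]
orientation: [0.001, 3.142, -0.0]
contact_force: [0.6, -0.9, -6.8]
grip_width: 25.1
```

>>> {"method": "send_rows", "body": {"increments": [[10,[0,0,0.4],0],[10,[0,0,0.8],0],[10,[0,0,0.8],0],[10,[0,0,0.8],0]]}}

```text
clock: 33.25
ee_pos: [570.1, -228.9, 86.6]
orientation: [0.001, 3.141, -0.0]
contact_force: [-0.6, 0.8, -3.9]
grip_width: 24.8
```

Contact is starting (6.8 → 3.9 N carried).

>>> {"method": "send_rows", "body": {"increments": [[10,[0,0,0.4],0],[10,[0,0,0.7],0],[10,[0,0,0.7],0],[10,[0,0,0.7],0]]}}

```text
clock: 33.65
ee_pos: [570.4, -229.1, 86.5]
orientation: [0.001, 3.14, -0.001]
contact_force: [-1.9, 1.1, 2.8]
grip_width: 25.2
```

Fully seated. I'll release and rise straight up.

>>> {"method": "send_rows", "body": {"increments": [[30,[0,0,0],0],[34,[0,0,0],0],[40,[0,0,0],0],[50,[0,0,0],0],[60,[0,0,0],0],[65,[0,0,0],0],[65,[0,0,0],0],[65,[0,0,-5],0],[65,[0,0,-20],0],[65,[0,0,-45],0],[65,[0,0,-70],0],[65,[0,0,-88],0],[65,[0,0,-95],0],[65,[0,0,-95],0]], "grip_force": 10}}

```text
clock: 35.05
ee_pos: [570.7, -229.3, 182.7]
orientation: [0.001, 3.138, -0.003]
contact_force: [0.4, -0.1, 0.0]
grip_width: 61.7
```

>>> {"method": "send_rows", "body": {"increments": [[65,[4,15,0],0],[65,[12,50,0],0],[65,[25,95,0],0],[65,[40,140,0],0],[65,[55,185,0],0],[65,[70,230,0],0],[65,[80,270,0],0],[65,[90,310,0],0],[65,[95,335,0],0],[65,[98,345,0],0],[65,[98,345,0],0],[65,[98,345,0],0]]}}

```text
clock: 36.25
ee_pos: [471.7, 115.7, 179.7]
orientation: [-0.001, -3.141, 0.001]
contact_force: [-0.2, 0.0, -0.7]
grip_width: 62.1
```

```bash
python3 -c "
from h import *
f=grab('top');s=grab('scene')
a=np.hstack([cv2.resize(f['image'][120:320,380:580],(400,400)),cv2.resize(s['image'][130:330,100:300],(400,400))])
cv2.imwrite('pics/end.png',a[...,::-1]); save(s,'endscene')
for n,k,b,z in [('blank_b','col',(291,226),10),('die','col',(359,264),6),('lid','col',(460,233),14),('blank_a','col',(465,173),10)]:
  r=blob(s,k,b,12); print(n,None if r is None else r[0].round(1))
print(env.read_state()['contact_force'])"
```

```text
blank_b [291.  225.5]
die [358.2 264.9]
lid [459.3 233.3]
blank_a [464.2 173.6]
[ 0.43433443 -0.83527474  0.6555096 ]
```

View pics/end.png

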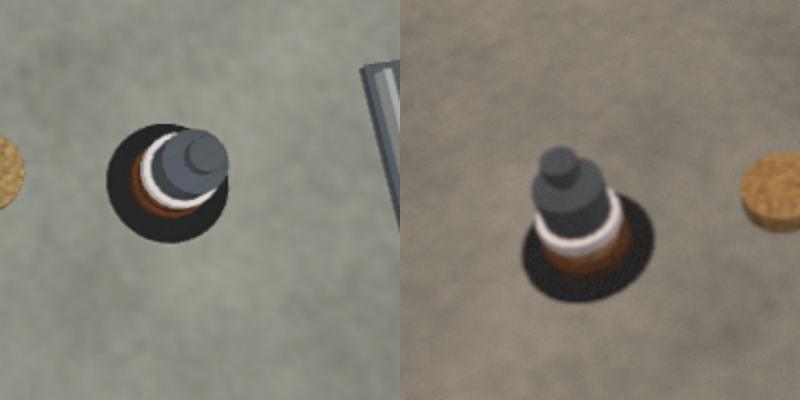

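The full stack stands upright on the pad. The weight is centred on the disc, at (190,165) in the top crop and (568,195) in the scene crop. The lid, die and both blanks are at their starting pixels. I'm handing in.

```bash
python3 -c "
from rig import env
print(env.finish_job())"
```

```text
the job is handed in; nothing more can be done
None
```

The lid is built on the pad in the order asked: cap, branded plug, press disc, then the steel weight. I released everything and handed the job in at about 36 s.

- **Cap:** it lies wholly on the pad, at (568.8, -229.8) mm.
- **Plug:** it is seated with the brand up, at about (569.5, -229).
- **Disc:** it is flat and centred on the plug, at about (570, -229). The weight touched down at under 10 N.
- **Final picture:** the stack stands upright with nothing touching it. In the scene view the finished lid, both blanks and the brass die are within 0.2 px of where they started.
- **Jar:** I didn't re-measure it at the end. The arm only passed over it with clearance.
- **Disagreements:** the two cameras differed by 1–2 mm on the plug and disc. They differed by 5–8 mm on the pad's x, which I put down to the dark mask in the scene view. The cap still shows well inside the pad in the top view.

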